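# Uncap the air gauge's red port, whichever hand its thread is

## Robot

A 7-joint arm with a two-finger parallel gripper is mounted at the origin on a cart in front of the work surface, level with it; the furniture and walls round the work are solid. World frame = base frame: x ahead of the robot, y to its left, z up, the work surface at z = 0. Lengths are in m, angles in degrees, forces in N, time in s.
With the tool pointing down it reaches from about 0.35 to 0.9 m from the base axis. Payload 8.1 kg.
Tool frame: the origin (TCP) lies on the centre line of the jaws, within the pads' length; the fingertips stand tip_extent ahead of it and the grasp point (between the pads) is the TCP (tip_extent is the distance from the TCP to the fingertips, in m); z points along the fingers, y is the direction in which the jaws open and shut (so a half turn about z gives the same grasp; the last joint's range is limited). The gripper opens to 92 mm and grips with 3 to 60 N. Pads are 19 mm wide; open, the fingers measure 130 mm over their backs; the gripper's body (75 mm by 190 mm) begins 47 mm behind the grasp point.
Start: joints at [59.324, 24.895, 1.432, 90.138, -0.665, 64.973, -4.303], TCP at [0.262, -0.567, 0.246] pointing down, gripper open.
Joint ranges: [-149.89, 149.89], [-25.12, 119.58], [-72.63, 75.52], [4.76, 147.25], [-75.54, 255.54], [6.69, 114.76], [-157.13, 157.13]. Speed limits (degrees/s): [127.2, 127.2, 172.46, 172.46, 180, 180, 180].

## Interface

Orientations are given as [roll, pitch, yaw] about the fixed x, y, z axes, in that order (R = Rz(yaw) Ry(pitch) Rx(roll)).
In Python, from plant import read_state, read_camera, camera_model, job_done, tip_extent gives the robot as it stands. The module is installed in compiled form; this text tells all that it offers.
- The arm moves only by the tool carry_out, never from a script. Its argument "motion" is one flat list of numbers, 7 for each row, row after row: the shift along the world's x, y, z in cm, then the turn, a rotation vector about the world's x, y, z in degrees, then the closure, from 0 (fully open) to 1 (shut). In form: [dx, dy, dz, rx, ry, rz, fingers, dx, dy, dz, rx, ry, rz, fingers, ...]. A call has 1 to 12 rows; each row shifts and turns the pose as measured when the row begins; what a row does not reach is not made up. A row lasts 1/12 s, in which the tool goes at most 41.7 mm and 7.16 degrees, less where a joint would pass 70% of its speed; a pose out of reach is approached as far as the arm can. A call is refused whole if a number of a shift passes 4.17 or a number of a turn 7.16, either way. A call with a gripper value outside its range is refused whole. The fingers move at their own pace and stop on an object; "squeeze" is the grip in N (left out, the last holds). Time passes only in rows, so rows that do not move let the fingers close. It gives the time, the measured TCP pose, the force and the opening at its end, in the units of the state.
- read_state(): the state, without advancing time (a new reading comes with each control period).
- read_camera(name): name is "scene" or "top"; returns the picture (420x560x3 uint8, red, green, blue); there is no depth.
- camera_model(name): a dict with "fx", "fy", "cx", "cy" (pixels), "rvec" (rotation vector, rad) and "tvec" (3), from world to camera coordinates, as OpenCV has them. Camera axes: x right, y down, z forward; pixel columns grow to the right and rows downward; lengths in m; the calibration is good to about 2 mm. A picture is of the moment at which its call begins. camera_model takes no time and is no camera call.
- job_done(): hands the job in, once; it reports no verdict.
The state is a dict: "t": time; "joints": joint angles; "joint_vel": joint speeds; "joint_torque": joint torques, N m; "eef_pos": TCP position; "orientation": TCP orientation; "ft_force": force on the tool from outside, world axes, zero at the start; "torque": the same for the moment, N m; "gripper_width": opening from 0.0 (shut) to 1.0 (fully open).
Only numpy, scipy, OpenCV 4.12 (cv2) and the standard library are available. Lean on these libraries where they do the work, as an engineer would, in place of code of your own. Each camera call takes 0.05 s, during which the arm holds its last target.

## Task

On the bench air gauge, first slide the yellow transport lock away from the red cap all the way to its end stop. Then free the red quarter-turn cap: it may be left- or right-handed and nothing shows which, so try it both ways, turn it the way it goes until it stops, and lift it straight up off its port. Finish while still holding the red cap in the gripper, upright and still, about 6 cm above where it sat and over its port; leave the grey cap on and the loupe, bushing and collar where they are.

Things in the scene. Friction and masses are not known exactly. Their poses are not given: they have to be found in the camera images.
- gauge: Bench air gauge, fixed white housing 190 x 260 x 40 mm on the desk. Origin under its middle, on the desk; x points away from the robot (housing from -90 to +100 mm), y to the robot's left, z up. On its top, at x 0, stand two capped ports: red at y -70 mm, grey at y +70 mm. The grey cap always has the other thread hand than the red. A ridge 15 mm high runs along the rear of the top (x 67 to 97 mm).
- lock (a joint): Transport lock slide, m. 0: its steel tongue lies over the red cap's skirt, so that the cap cannot be lifted; 0.060: end stop, cap free. Grows as the lock slides along the gauge's +y, from in front of the red cap toward the grey one. Slides with about 2 N, stays where it is left; starts at 0 to 0.010.
- lock_grip (a point): Middle of the lock's yellow fin, to pinch from above across y. Fin 12 mm thick (y), 22 mm wide (x); top 14 mm above this point, free beside down to 24 mm below, where its black foot begins (22 mm in y); housing top 36 mm below. The tongue points to +x, its wide part (24 mm in y) from 23 to 42 mm. Axes as the gauge's. It slides 66 mm nearer the robot than the port axes.
- red_cap_grip (a point): On the axis of the red cap, in the middle of its round ribbed crown (42 mm across, 24 to 58 mm above the cap's lower rim; this point is 42 mm above the rim), pinched from above at any yaw. Below is a skirt 58 mm across, 24 mm high. Cap 80 g, about 1.5 mm sideways play. z along its axis; x within 0.05 rad of the gauge's x at the start, turns with the cap.
- red_port (a point): On the gauge's top, on the red port's axis, where the cap's rim sits; axes as the gauge's. Brass port 22 mm high inside the cap. Turned the wrong way the cap meets a hard stop within 0.3 rad; the right way it turns easily to a stop at about 1.35 rad and lifts off from about 1.0 rad on. Right-handed (loosens anticlockwise from above, yaw grows) or left-handed (clockwise): varies, unseen.
- grey_cap_grip (a point): The same point on the grey cap, which has the same shape; leave it alone.
- loupe: Black loupe 35 mm across, 40 mm high, loose on the desk left of the gauge; origin at its underside. Leave it alone.
- bushing: Yellowish bushing 34 mm across, 26 mm high, loose on the desk left of the gauge; origin at its underside. Leave it alone.
- collar: Steel-grey collar 23 mm across, 12 mm high, loose on the desk in front of the gauge; origin at its underside. Leave it alone.
Not all that is in view belongs to the job. What is meant by the part that bears red_cap_grip is not turquoise, and is the larger of those in its own colour.

How it is judged:
By the outcome, as a careful person would: the job done as asked, in the order asked, and still so for the second after the job is handed in, while the arm keeps its last pose, push and grip.
It also fails if it takes over 58 s, if anything falls off the work surface, if the arm or the gripper's body presses on something with over 40 N, if the wrist force passes 120 N, or if a joint passes its speed limit or range.

## Working session

There is one attempt and no reset: what is moved stays moved. The work goes in short steps, Python scripts to look and compute and a tool call to move; the robot and the scene stay as the last step left them, time stands still between calls to the robot, and variables do not carry over. Pictures are saved under pics/ and viewed, and the job is handed in when it is done.

Besides the shell and the picture viewer there is one more tool, called after "Request:" in YAML: its name, and indented under it one key for each argument. carry_out: Moves the arm, as the interface text tells. Its arguments: {"type":"object","properties":{"motion":{"type":"array","items":{"type":"number"}},"squeeze":{"type":"number"}},"required":["motion"]}

```bash
mkdir -p pics
python3 - <<'E'
from plant import *
import cv2
print(read_state(), tip_extent if not callable(tip_extent) else tip_extent())
for n in("scene","top"):
    im=read_camera(n); cv2.imwrite(f"pics/{n}0.png",im[:,:,::-1]); print(camera_model(n))
E
```

```text
{'t': 0.0, 'joints': array([59.32335908, 24.93585593,  1.42957488, 90.18828884, -0.66702502,
       64.97417562, -4.30408673]), 'joint_vel': array([-0.01913539,  0.00283872,  0.0638108 , -0.04585337,  0.03314006,
        0.13826097, -0.01420807]), 'joint_torque': array([ 1.98068547e-04, -6.67855239e+01,  9.85229574e-01, -3.14456785e+01,
       -6.04183367e-02,  4.27922665e-02,  1.64908761e-04]), 'eef_pos': array([ 0.26191062, -0.56694396,  0.24495663]), 'orientation': array([-1.79910140e+02,  5.46516676e-03,  2.47930722e+01]), 'ft_force': array([0.16384554, 0.59796409, 0.09589322]), 'torque': array([-0.02310092,  0.02311362, -0.02150954]), 'gripper_width': 0.9970125966188681} 0.019
{'fx': 505.715261353409, 'fy': 505.715261353409, 'cx': 277.7168205660707, 'cy': 212.4056932609555, 'rvec': array([ 1.27259259, -2.18230926,  0.975057  ]), 'tvec': array([0.36948221, 0.3048035 , 0.6187464 ])}
{'fx': 410.0497754993021, 'fy': 410.0497754993021, 'cx': 277.6316719984702, 'cy': 210.89447425133227, 'rvec': array([ 2.1198726 , -2.17621637,  0.08405453]), 'tvec': array([0.1870053 , 0.51539809, 0.88656019])}
```

View pics/scene0.png

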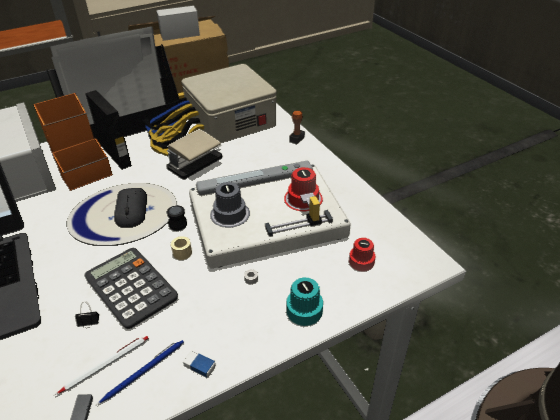

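View pics/top0.png

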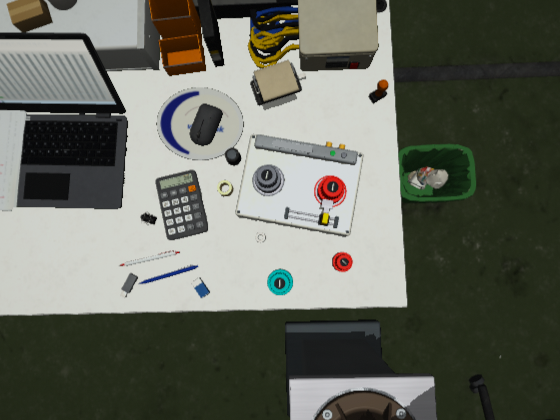

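Candidates for the red cap: large red on the gauge (top 332,189; scene 303,187), small red on the desk (top 342,262), and turquoise (280,281), which is excluded by its colour. The gauge one fits because it is the larger red. I'll confirm in an enlarged crop.

Run:
```python
import cv2,numpy as np
t=cv2.imread("pics/top0.png")[130:280,230:380]
s=cv2.imread("pics/scene0.png")[150:280,180:380]
cv2.imwrite("pics/tc.png",cv2.resize(t,None,fx=4,fy=4,interpolation=2))
cv2.imwrite("pics/sc.png",cv2.resize(s,None,fx=4,fy=4,interpolation=2))
```

```text
(no output)
```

View pics/tc.png

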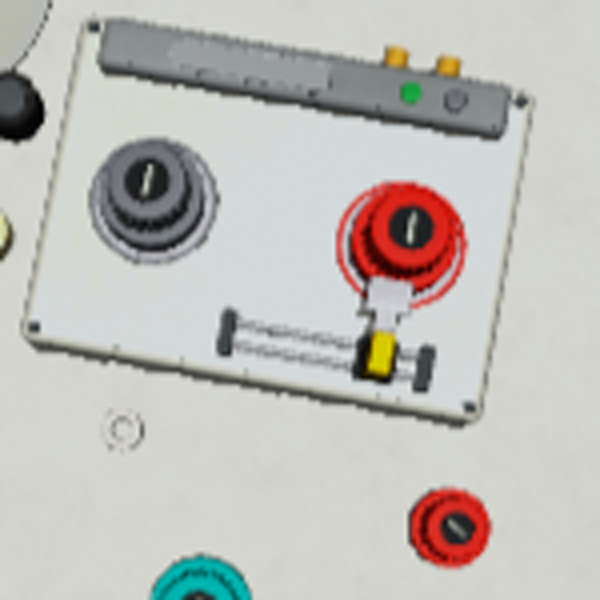

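View pics/sc.png

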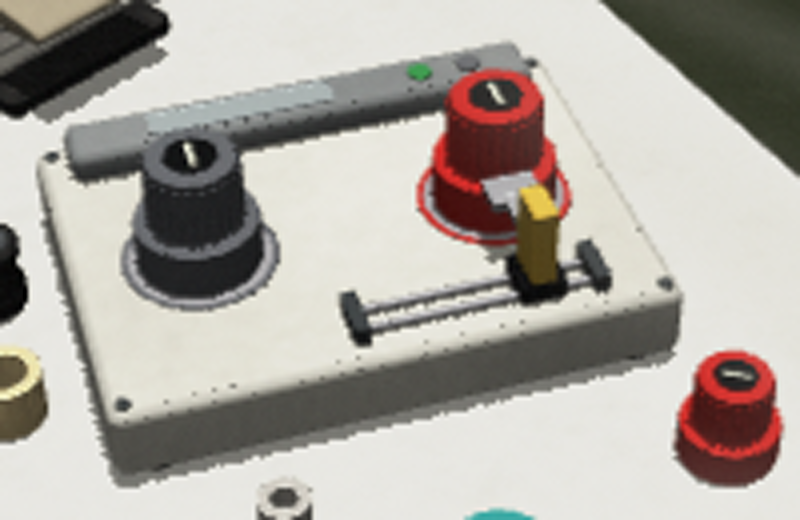

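The crops confirm it: the red cap on the gauge (top 333,187; scene 304,174) is larger than the loose one, and the lock tongue lies over its skirt. Next I'll triangulate.

```bash
cat > h.py <<'E'
import cv2,numpy as np
from plant import camera_model
def cam(n):
    m=camera_model(n);R=cv2.Rodrigues(np.array(m['rvec']))[0];return m,R,np.array(m['tvec'])
def ray(n,u,v):
    m,R,t=cam(n);d=R.T@np.array([(u-m['cx'])/m['fx'],(v-m['cy'])/m['fy'],1]);return -R.T@t,d
def onz(n,u,v,z):
    c,d=ray(n,u,v);return c+d*(z-c[2])/d[2]
def tri(a,b):
    c1,d1=ray("scene",*a);c2,d2=ray("top",*b)
    A=np.stack([d1,-d2],1);s=np.linalg.lstsq(A,c2-c1,rcond=None)[0]
    p,q=c1+s[0]*d1,c2+s[1]*d2;return (p+q)/2,np.linalg.norm(p-q)
def proj(n,p):
    m,R,t=cam(n);q=R@np.array(p)+t;return q[0]/q[2]*m['fx']+m['cx'],q[1]/q[2]*m['fy']+m['cy']
E
python3 - <<'E'
from h import *
np.set_printoptions(precision=4,suppress=True)
T=lambda x,y:(230+(x-1.5)/4,130+(y-1.5)/4); S=lambda x,y:(180+(x-1.5)/4,150+(y-1.5)/4)
for n,s,t in(("red",(496,95),(412,228)),("grey",(193,155),(147,182))):
    print(n,tri(S(*s),T(*t)),onz("top",*T(*t),.098),onz("scene",*S(*s),.098))
c=[onz("top",*T(*p),.04)for p in((94,27),(522,101),(470,408),(34,327))]
c2=[onz("scene",*S(*p),.04)for p in((51,157),(532,63),(666,283),(123,405))]
for q in(c,c2):
    q=np.array(q);print(q[:,:2],q.mean(0))
    e=[q[0]-q[1],q[3]-q[2]];f=[q[0]-q[3],q[1]-q[2]]
    print([np.degrees(np.arctan2(-v[0],v[1])) for v in e],[np.degrees(np.arctan2(v[1],v[0])) for v in f])
for n,f in(("scene","pics/scene0.png"),("top","pics/top0.png")):
    im=cv2.imread(f);h=cv2.cvtColor(im,cv2.COLOR_BGR2HSV)
    m=cv2.inRange(h,(20,150,80),(32,255,255))
    if n=="top": m[:200]=0;m[235:]=0;m[:,:300]=0;m[:,360:]=0
    else: m[:180]=0;m[240:]=0;m[:,:290]=0;m[:,340:]=0
    y,x=np.where(m);print(n,len(x),x.mean(),y.mean(),x.min(),x.max(),y.min(),y.max())
print("fin top",onz("scene",*S(540,203),.09),tri(S(540,203),T(383,345)))
E
```

```text
red (array([0.5606, 0.0558, 0.0972]), np.float64(0.0006137927790719509)) [0.5603 0.0556 0.098 ] [0.5599 0.0566 0.098 ]
grey (array([0.5886, 0.1927, 0.0987]), np.float64(0.0008454806507238097)) [0.5889 0.1931 0.098 ] [0.5891 0.192  0.098 ]
[[ 0.691   0.2247]
 [ 0.6401 -0.0146]
 [ 0.4692  0.0217]
 [ 0.5206  0.2612]] [0.5802 0.1233 0.04  ]
[np.float64(-11.99870847933647), np.float64(-12.129430228299173)] [np.float64(-12.094823759201926), np.float64(-11.993005981288096)]
[[ 0.6907  0.225 ]
 [ 0.6391 -0.014 ]
 [ 0.4694  0.0224]
 [ 0.5203  0.2612]] [0.5799 0.1237 0.04  ]
[np.float64(-12.174601152116546), np.float64(-12.034362895977065)] [np.float64(-11.986156635325178), np.float64(-12.122539194361822)]
scene 138 314.9710144927536 207.3985507246377 311 318 196 219
top 63 324.93650793650795 218.0 322 328 213 223
fin top [0.4943 0.0744 0.09  ] (array([0.5005, 0.0711, 0.0842]), np.float64(0.0014456024537159969))
```

Request:
carry_out:
  motion: [1.1, 3.2, 0, 0, 0, 7, 0, 1.1, 3.2, 0, 0, 0, 7, 0, 1.1, 3.2, 0, 0, 0, 7, 0, 1.1, 3.2, 0, 0, 0, 7, 0, 1.1, 3.2, 0, 0, 0, 7, 0, 1.1, 3.2, 0, 0, 0, 7, 0, 1.1, 3.2, 0, 0, 0, 7, 0, 1.1, 3.2, 0, 0, 0, 7, 0, 1.1, 3.2, 0, 0, 0, 7, 0, 1.1, 3.2, 0, 0, 0, 7, 0]

```text
t: 0.93
eef_pos: [0.3667, -0.2389, 0.2408]
orientation: [-179.6, 0.3, 95.9]
ft_force: [1.2, -0.2, -0.3]
gripper_width: 1.003
```

Request:
carry_out:
  motion: [1.3, 3.1, 0, 0, 0, 7, 0, 1.3, 3.1, 0, 0, 0, 7, 0, 1.3, 3.1, 0, 0, 0, 7, 0, 1.3, 3.1, 0, 0, 0, 7, 0, 1.3, 3.1, 0, 0, 0, 7, 0, 1.3, 3.1, 0, 0, 0, 7, 0, 1.3, 3.1, 0, 0, 0, 7, 0, 1.3, 3.1, 0, 0, 0, 7, 0, 1.3, 3.1, 0, 0, 0, 7, 0, 1.3, 3.1, 0, 0, 0, 7, 0, 0, 0, 0, 0, 0, 0, 0]

```text
t: 1.85
eef_pos: [0.4981, 0.0939, 0.2406]
orientation: [-179.8, 0.3, 168.3]
ft_force: [-0.7, 0.1, 0.7]
gripper_width: 1.0
```

Run:
```python
from plant import *
s=read_state();print(s['joints'],s['eef_pos'],s['orientation'])
```

```text
[ 17.12521345  19.8067396  -43.69293523 104.29223159  15.84235621
  61.90170069  45.92943552] [0.49813627 0.0938967  0.24055224] [-179.76188696    0.34691334  168.33518641]
```

Request:
carry_out:
  motion: [-0.1, -1.0, -2.0, 0, 0, -0.3, 0, -0.1, -1.0, -2.0, 0, 0, 0, 0, 0, 0, -2.0, 0, 0, 0, 0, 0, 0, -2.0, 0, 0, 0, 0, 0, 0, -2.0, 0, 0, 0, 0, 0, 0, -2.0, 0, 0, 0, 0, 0, 0, 0, 0, 0, 0, 0]

```text
t: 2.43
eef_pos: [0.4955, 0.0761, 0.1155]
orientation: [-179.9, 0.3, 168.3]
ft_force: [-0.5, -0.5, 0.2]
gripper_width: 1.002
```

Run:
```python
from plant import *
import cv2
a=read_camera("scene")[130:280,180:380];b=read_camera("top")[130:280,230:380]
for n,i in(("s1",a),("t1",b)): cv2.imwrite(f"pics/{n}.png",cv2.resize(i[:,:,::-1],None,fx=4,fy=4))
s=read_state();print(s['joints'],s['eef_pos'],s['orientation'])
```

```text
[ 14.36688876  27.58573629 -39.05238607 113.38211408  24.04330966
  46.68080132  40.04664514] [0.49714815 0.07702226 0.11847183] [179.9994791    0.51467495 168.28372098]
```

View pics/s1.png

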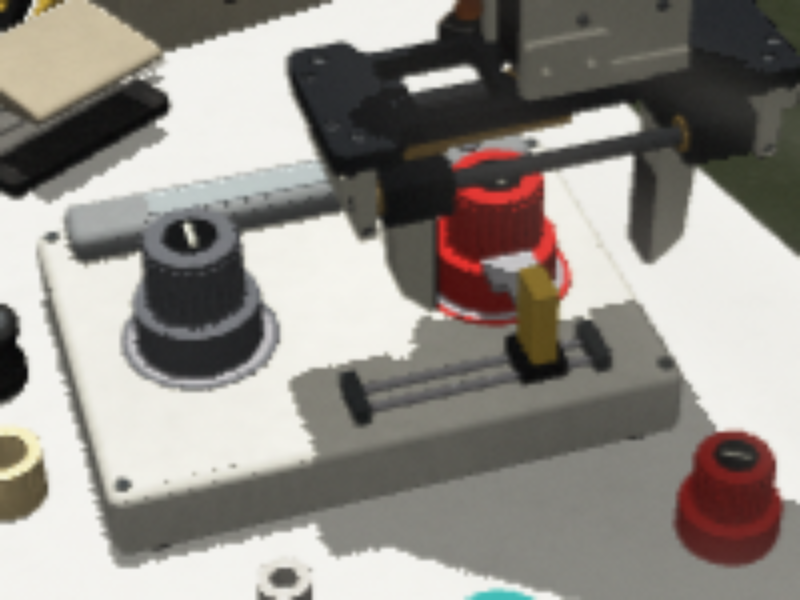

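The open jaws straddle the yellow fin (scene around 315,205), clear of the red cap. I'll descend and pinch.

Request:
carry_out:
  motion: [0, -0.3, -1.5, 0, 0, 0, 0, 0, 0, -1.5, 0, 0, 0, 0, 0, 0, -1.1, 0, 0, 0, 0, 0, 0, 0, 0, 0, 0, 0]
  squeeze: 15

```text
t: 2.87
eef_pos: [0.501, 0.0748, 0.0819]
orientation: [179.8, 1.0, 168.2]
ft_force: [-0.3, -0.5, -0.5]
gripper_width: 1.0
```

Request:
carry_out:
  motion: [0, 0, 0, 0, 0, 0, 1, 0, 0, 0, 0, 0, 0, 1, 0, 0, 0, 0, 0, 0, 1, 0, 0, 0, 0, 0, 0, 1, 0, 0, 0, 0, 0, 0, 1, 0, 0, 0, 0, 0, 0, 1, 0, 0, 0, 0, 0, 0, 1, 0, 0, 0, 0, 0, 0, 1]
  squeeze: 15

```text
t: 3.53
eef_pos: [0.5037, 0.0758, 0.0866]
orientation: [179.7, 1.3, 168.2]
ft_force: [0.5, -0.1, -0.1]
gripper_width: 0.466
```

Request:
carry_out:
  motion: [-0.4, -0.1, -0.6, 0, 0.7, 0, 0.6, -0.4, -0.1, -0.6, 0, 0.7, 0, 0.7, -0.03, 0, -0.06, 0, 0, 0, 1, -0.03, 0, -0.06, 0, 0, 0, 1, -0.03, 0, -0.06, 0, 0, 0, 1, -0.03, 0, -0.06, 0, 0, 0, 1]

```text
t: 4.03
eef_pos: [0.4939, 0.0738, 0.0712]
orientation: [-180.0, -0.2, 168.2]
ft_force: [-3.2, -2.7, 20.4]
gripper_width: 0.131
```

Request:
carry_out:
  motion: [0.1, 0, 0.3, 0, 0, 0, 1, 0, 0, 0.1, 0, 0, 0, 1, 0, 0, 0, 0, 0, 0, 1]

```text
t: 4.28
eef_pos: [0.4939, 0.0736, 0.0736]
orientation: [-180.0, -0.3, 168.2]
ft_force: [-1.0, 0.0, 1.5]
gripper_width: 0.131
```

Request:
carry_out:
  motion: [0.1, 0.5, 0, 0, 0, 0, 1, 0.1, 0.5, 0, 0, 0, 0, 1, 0.1, 0.5, 0, 0, 0, 0, 1, 0.1, 0.5, 0, 0, 0, 0, 1, 0.1, 0.5, 0, 0, 0, 0, 1, 0.1, 0.5, 0, 0, 0, 0, 1]

```text
t: 4.78
eef_pos: [0.5002, 0.1034, 0.0736]
orientation: [-179.8, -0.3, 168.0]
ft_force: [1.3, -2.1, -3.9]
gripper_width: 0.129
```

Request:
carry_out:
  motion: [0.1, 0.5, 0, 0, 0, 0, 1, 0.1, 0.5, 0, 0, 0, 0, 1, 0.1, 0.5, 0, 0, 0, 0, 1, 0.1, 0.5, 0, 0, 0, 0, 1, 0.06, 0.3, 0, 0, 0, 0, 1, 0.06, 0.3, 0, 0, 0, 0, 1]

```text
t: 5.28
eef_pos: [0.5057, 0.1295, 0.0734]
orientation: [-179.4, -0.3, 168.0]
ft_force: [-3.8, -21.4, 13.9]
gripper_width: 0.131
```

Request:
carry_out:
  motion: [0.06, 0.3, 0, 0, 0, 0, 1, 0.06, 0.3, 0, 0, 0, 0, 1]

```text
t: 5.45
eef_pos: [0.5058, 0.1294, 0.0735]
orientation: [-178.8, -0.4, 167.7]
ft_force: [-2.2, -11.6, 5.9]
gripper_width: 0.13
```

The lock hit its end stop: the force rose to 21 N and the fin is at gauge y ≈ -9.5 mm (q ≈ 0.060). I'll release and rise.

Request:
carry_out:
  motion: [0, 0, 0, 0, 0, 0, 0.5, 0, 0, 0, 0, 0, 0, 0.5, -0.03, 0, 0, 0, 0, 0, 0.5, -0.03, 0, 0, 0, 0, 0, 0.3, 0, 0, 1, 0, 0, 0, 0, 0, 0, 2, 0, 0, 0, 0, 0, 0, 2, 0, 0, 0, 0, 0, 0, 2, 0, 0, 0, 0, 0, 0, 2, 0, 0, 0, 0, 0, 0, 0, 0, 0, 0, 0]

```text
t: 6.28
eef_pos: [0.5035, 0.1353, 0.1712]
orientation: [-179.0, -0.5, 168.1]
ft_force: [1.3, 0.8, -0.5]
gripper_width: 0.809
```

Run:
```python
from plant import *
import cv2
a=read_camera("scene")[130:280,180:380];b=read_camera("top")[130:280,230:380]
for n,i in(("s2",a),("t2",b)): cv2.imwrite(f"pics/{n}.png",cv2.resize(i[:,:,::-1],None,fx=4,fy=4))
s=read_state();print(s['joints'],s['eef_pos'],s['orientation'])
```

```text
[  8.80885295  26.08604566 -40.38874024 106.87654525  20.62334869
  55.72632272  37.16748241] [0.50242686 0.13424143 0.16826423] [-178.93037712   -0.68098249  168.0654915 ]
```

View pics/s2.png

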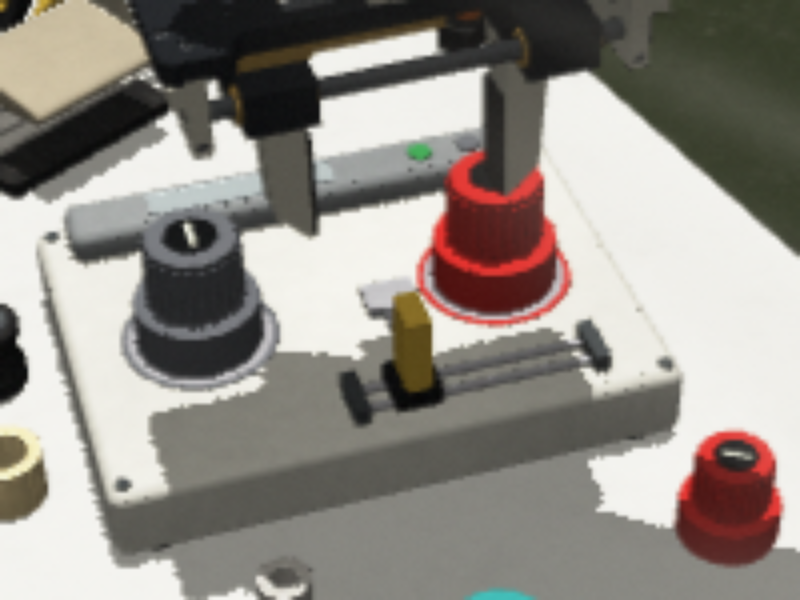

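The lock stands against its left end block (fin at scene ≈ 283,215) and the tongue is clear of the red skirt. Now the red cap.

Request:
carry_out:
  motion: [0.6, -0.8, 0, -0.1, -0.1, -7, 0, 0.6, -0.8, 0, -0.2, -0.1, -7, 0, 0.6, -0.8, 0, -0.2, -0.1, -7, 0, 0.6, -0.8, 0, -0.2, -0.1, -7, 0, 0.6, -0.8, 0, -0.2, -0.1, -7, 0, 0.6, -0.8, 0, 0, 0, -7, 0, 0.6, -0.8, 0, 0, 0, -7, 0, 0.6, -0.8, 0, 0, 0, -7, 0, 0.6, -0.8, 0, 0, 0, -7, 0, 0, 0, 0, 0, 0, 0, 0]

```text
t: 7.22
eef_pos: [0.5522, 0.0591, 0.16]
orientation: [-177.8, -0.1, 103.4]
ft_force: [1.5, -1.0, 0.2]
gripper_width: 1.004
```

Run:
```python
from plant import *
s=read_state();print(s['joints'],s['eef_pos'],s['orientation'])
```

```text
[  5.08778316  26.74454866 -23.0678244  102.58115579  12.13417768
  55.39886927  -9.7092299 ] [0.55224682 0.05906404 0.1599591 ] [-1.77781842e+02 -9.34287186e-02  1.03377047e+02]
```

```bash
cat > g.py <<'E'
import sys,numpy as np
from plant import read_state
from scipy.spatial.transform import Rotation as R
x,y,z,w=map(float,sys.argv[1:5]);s=read_state()
c=R.from_euler('xyz',s['orientation'],degrees=True);d=(R.from_euler('xyz',[180,0,w],degrees=True)*c.inv()).as_rotvec(degrees=True)
print('cm',np.round((np.array([x,y,z])-s['eef_pos'])*100,2),'rot',d.round(2),'pos',s['eef_pos'].round(4),'ori',s['orientation'].round(1),'F',s['ft_force'].round(1),'T',s['torque'].round(2),'j7',s['joints'][6].round(1),'w',round(s['gripper_width'],3))
E
python3 g.py .560 .0558 .110 103.4
```

```text
cm [ 0.78 -0.33 -5.  ] rot [ 0.42 -2.18  0.02] pos [0.5522 0.0591 0.16  ] ori [-1.778e+02 -1.000e-01  1.034e+02] F [ 1.5 -1.   0.2] T [ 0.04 -0.16  0.02] j7 -9.7 w 1.004
```

Request:
carry_out:
  motion: [0.4, -0.2, 0, 0.2, -1.1, 0, 0, 0.4, -0.2, -1, 0.2, -1.1, 0, 0, 0, 0, -2, 0, 0, 0, 0, 0, 0, -1.5, 0, 0, 0, 0, 0, 0, 0, 0, 0, 0, 0]

```text
t: 7.63
eef_pos: [0.559, 0.0573, 0.1118]
orientation: [179.8, -0.0, 104.7]
ft_force: [-1.0, 0.6, 0.2]
gripper_width: 1.001
```

```bash
python3 g.py .560 .0558 .082 103.4
```

```text
cm [ 0.1  -0.15 -2.98] rot [-0.08  0.22 -1.27] pos [0.559  0.0573 0.1118] ori [179.8  -0.  104.7] F [-1.   0.6  0.2] T [-0.01 -0.04  0.01] j7 -10.4 w 1.001
```

Request:
carry_out:
  motion: [0.1, -0.1, -1, 0, 0.2, 0, 0, 0, 0, -1, 0, 0, 0, 0, 0, 0, -0.9, 0, 0, 0, 0, 0, 0, -0.1, 0, 0, 0, 0.3]

```text
t: 7.97
eef_pos: [0.5595, 0.0578, 0.0801]
orientation: [179.9, -0.1, 105.2]
ft_force: [-0.6, 0.1, 0.1]
gripper_width: 0.958
```

```bash
python3 g.py .560 .0558 .082 103.4
```

```text
cm [ 0.05 -0.2   0.19] rot [-0.15  0.06 -1.79] pos [0.5595 0.0578 0.0801] ori [ 1.799e+02 -1.000e-01  1.052e+02] F [-0.6  0.1  0.1] T [-0.05 -0.12  0.01] j7 -11.1 w 0.958
```

Request:
carry_out:
  motion: [0.05, -0.2, 0.6, 0, 0, 0, 0.3, 0, 0, 0, 0, 0, 0, 0.4]

```text
t: 8.13
eef_pos: [0.5597, 0.056, 0.0859]
orientation: [180.0, -0.2, 105.3]
ft_force: [0.4, 0.4, 0.1]
gripper_width: 0.835
```

```bash
python3 g.py .560 .0558 .087 104
```

```text
cm [ 0.03 -0.02  0.11] rot [-0.16 -0.01 -1.27] pos [0.5597 0.056  0.0859] ori [180.   -0.2 105.3] F [0.4 0.4 0.1] T [-0.04 -0.09  0.  ] j7 -10.6 w 0.835
```

Request:
carry_out:
  motion: [0, 0, 0.1, 0, 0, 0, 1, 0, 0, 0, 0, 0, 0, 1, 0, 0, 0, 0, 0, 0, 1, 0, 0, 0, 0, 0, 0, 1, 0, 0, 0, 0, 0, 0, 1]
  squeeze: 30

```text
t: 8.55
eef_pos: [0.5613, 0.056, 0.0894]
orientation: [179.7, -0.1, 105.3]
ft_force: [-0.0, 0.4, 0.3]
gripper_width: 0.47
```

```bash
python3 g.py .560 .0558 .087 105
```

```text
cm [-0.13 -0.02 -0.24] rot [-0.18  0.22 -0.25] pos [0.5613 0.056  0.0894] ori [ 1.797e+02 -1.000e-01  1.053e+02] F [-0.   0.4  0.3] T [ 0.07 -0.09  0.  ] j7 -10.5 w 0.47
```

Request:
carry_out:
  motion: [-0.1, 0, -0.2, 0, 0, 0, 1, 0, 0, -0.05, 0, 0, 0, 1, 0, 0, 0, 0, 0, 0, 1]

```text
t: 8.8
eef_pos: [0.5618, 0.0561, 0.0899]
orientation: [179.5, -0.0, 105.2]
ft_force: [0.2, 0.1, -1.0]
gripper_width: 0.45
```

```bash
python3 g.py .560 .0558 .087 105
```

```text
cm [-0.18 -0.03 -0.29] rot [-0.15  0.45 -0.24] pos [0.5618 0.0561 0.0899] ori [179.5  -0.  105.2] F [ 0.2  0.1 -1. ] T [ 0.09 -0.13  0.02] j7 -10.6 w 0.45
```

Gripped (0.45 × 92 ≈ 41 mm). I'll try anticlockwise first.

Request:
carry_out:
  motion: [0, 0, 0, 0, 0, 3, 1, 0, 0, 0, 0, 0, 3, 1, 0, 0, 0, 0, 0, 3, 1, 0, 0, 0, 0, 0, 3, 1]

```text
t: 9.13
eef_pos: [0.5612, 0.0563, 0.0895]
orientation: [179.6, -0.0, 117.6]
ft_force: [-0.5, 1.2, 2.7]
gripper_width: 0.449
```

```bash
python3 g.py .560 .0558 .088 105
```

```text
cm [-0.12 -0.05 -0.15] rot [ -0.19   0.39 -12.64] pos [0.5612 0.0563 0.0895] ori [179.6  -0.  117.6] F [-0.5  1.2  2.7] T [ 0.16  0.16 -0.06] j7 -0.3 w 0.449
```

Request:
carry_out:
  motion: [0, 0, 0, 0, 0, 3, 1, 0, 0, 0, 0, 0, 3, 1, 0, 0, 0, 0, 0, 3, 1]

```text
t: 9.38
eef_pos: [0.5607, 0.0571, 0.0895]
orientation: [179.6, -0.1, 127.1]
ft_force: [-0.3, -0.0, 2.2]
gripper_width: 0.452
```

```bash
python3 g.py .560 .0558 .088 105
python3 - <<'E'
from plant import *
import cv2
a=read_camera("scene")[130:280,180:380];b=read_camera("top")[130:280,230:380]
for n,i in(("s3",a),("t3",b)): cv2.imwrite(f"pics/{n}.png",cv2.resize(i[:,:,::-1],None,fx=4,fy=4))
E
```

```text
cm [-0.07 -0.13 -0.15] rot [ -0.27   0.34 -22.14] pos [0.5607 0.0571 0.0895] ori [ 1.796e+02 -1.000e-01  1.271e+02] F [-0.3 -0.   2.2] T [ 0.09  0.22 -0.03] j7 7.6 w 0.452
```

View pics/s3.png

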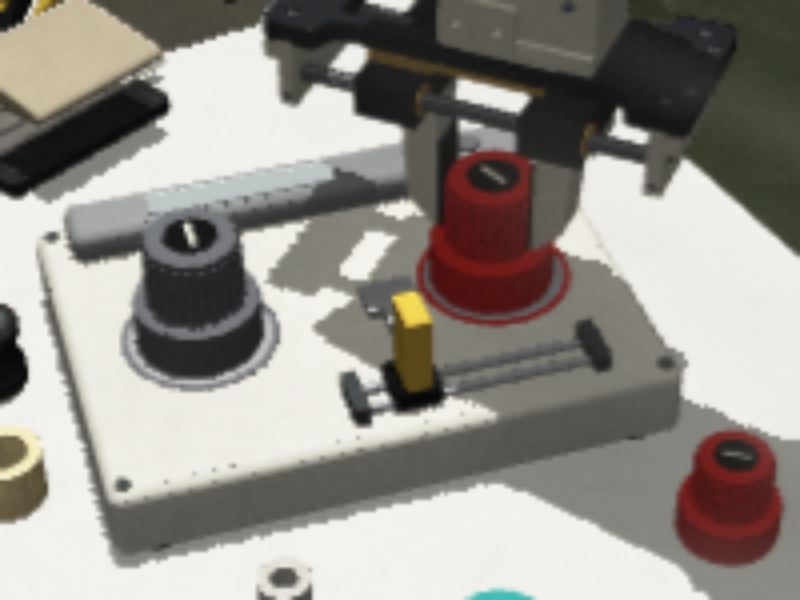

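Run:
```python
from h import *
S=lambda x,y,o=130:(180+(x-1.5)/4,o+(y-1.5)/4)
a=np.radians(-12.07);O=np.array([.5746,.1243]);X=np.array([np.cos(a),np.sin(a)]);Y=np.array([-X[1],X[0]])
def g(n,p,z,l):
    q=onz(n,*p,z)[:2]-O;print(l,(q@X*1000).round(1),(q@Y*1000).round(1))
g("scene",S(540,203,150),.09,"fin start");g("scene",S(411,303),.09,"fin now")
g("scene",S(593,348),.052,"rblock top");g("scene",S(352,381),.052,"lblock top")
for y in(-70,-10): print(y,[4*(v-o) for v,o in zip(proj("scene",[*(O-.066*X+y/1000*Y),.09]),(180,130))])
# masks
for f,o in(("s2",0),("s3",0),):
    h=cv2.cvtColor(cv2.imread(f"pics/{f}.png"),cv2.COLOR_BGR2HSV);m=cv2.inRange(h,(20,150,60),(32,255,255));m[:,:340]=0
    y,x=np.where(m);print(f,x.mean(),y.mean(),x.min(),x.max())
```

```text
fin start -68.0 -65.6
fin now -63.5 -9.6
rblock top -74.6 -89.2
lblock top -62.4 17.1
-70 [np.float64(546.5287852247795), np.float64(276.50832585660703)]
-10 [np.float64(412.2600008800746), np.float64(304.95870947661933)]
s2 412.6991452991453 343.48205128205126 395 432
s3 412.85802872062663 341.96312010443864 394 432
```

View pics/t2.png

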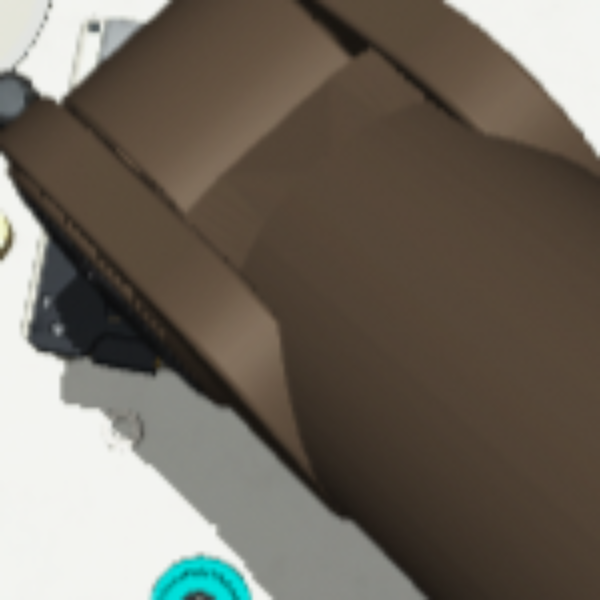

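The red cap's white mark has turned with the gripper (s3 crop 490,175), 22° at low torque. That is past the 17° wrong-way stop, so it's right-handed. The fin projects to q ≈ 60 mm, at its stop. I'll turn on.

Request:
carry_out:
  motion: [0, -0.1, 0, 0, 0, 4, 1, 0, 0, 0, 0, 0, 4, 1, 0, 0, 0, 0, 0, 4, 1, 0, 0, 0, 0, 0, 4, 1, 0, 0, 0, 0, 0, 4, 1, 0, 0, 0, 0, 0, 4, 1, 0, 0, 0, 0, 0, 4, 1, 0, 0, 0, 0, 0, 4, 1, 0, 0, 0, 0, 0, 4, 1, 0, 0, 0, 0, 0, 4, 1]

```text
t: 10.32
eef_pos: [0.5592, 0.056, 0.0894]
orientation: [179.7, -0.2, 167.5]
ft_force: [-1.2, -0.6, 3.0]
gripper_width: 0.453
```

```bash
python3 g.py .560 .0558 .088 180
```

```text
cm [ 0.08 -0.02 -0.14] rot [-0.3  -0.18 12.51] pos [0.5592 0.056  0.0894] ori [179.7  -0.2 167.5] F [-1.2 -0.6  3. ] T [-0.1   0.01 -0.03] j7 41.3 w 0.453
```

Request:
carry_out:
  motion: [0.05, 0, 0, 0, 0, 3, 1, 0, 0, 0, 0, 0, 3, 1, 0, 0, 0, 0, 0, 3, 1, 0, 0, 0, 0, 0, 3, 1, 0, 0, 0, 0, 0, 3, 1]

```text
t: 10.73
eef_pos: [0.5607, 0.0553, 0.0894]
orientation: [179.8, -0.1, -177.4]
ft_force: [1.3, -0.1, -0.3]
gripper_width: 0.454
```

```bash
python3 g.py .560 .0558 .088 180
```

```text
cm [-0.07  0.05 -0.14] rot [-0.24 -0.13 -2.6 ] pos [0.5607 0.0553 0.0894] ori [ 1.798e+02 -1.000e-01 -1.774e+02] F [ 1.3 -0.1 -0.3] T [ 0.25 -0.37 -0.18] j7 54.0 w 0.454
```

Request:
carry_out:
  motion: [0, 0, 0, 0, 0, 2.5, 1, 0, 0, 0, 0, 0, 2.5, 1, 0, 0, 0, 0, 0, 2.5, 1]

```text
t: 10.98
eef_pos: [0.5621, 0.0554, 0.0895]
orientation: [179.7, -0.0, -170.1]
ft_force: [3.1, 1.3, -2.0]
gripper_width: 0.45
```

```bash
python3 g.py .560 .0558 .088 182
python3 - <<'E'
from plant import *
import cv2
a=read_camera("scene")[130:280,180:380]
cv2.imwrite("pics/s4.png",cv2.resize(a[:,:,::-1],None,fx=4,fy=4))
E
```

```text
cm [-0.21  0.04 -0.15] rot [-0.33 -0.04 -7.87] pos [0.5621 0.0554 0.0895] ori [ 179.7   -0.  -170.1] F [ 3.1  1.3 -2. ] T [ 0.39 -0.83 -0.78] j7 60.2 w 0.45
```

View pics/s4.png

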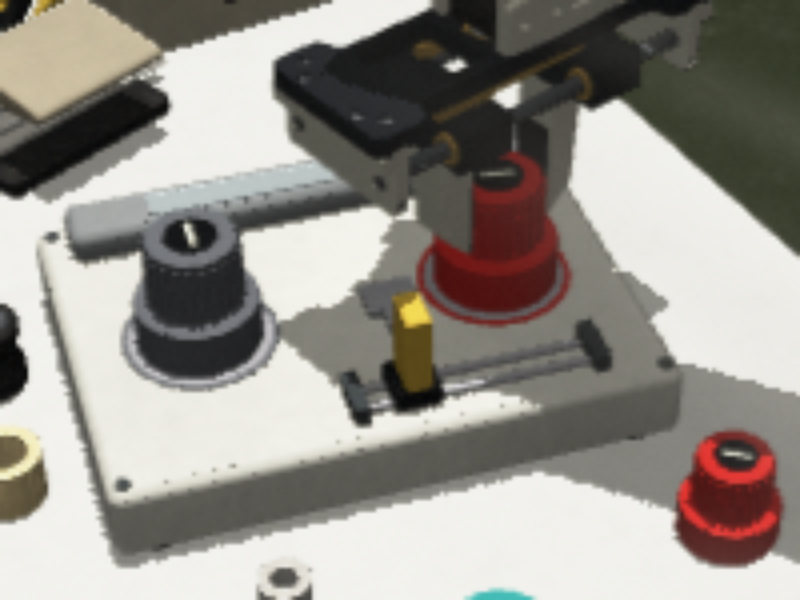

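Torque about z rose to -0.8 N m at about 82–84°, and the mark is now across the cap (s4 crop 495,175): the stop is reached. I'll ease back a touch and lift.

Request:
carry_out:
  motion: [-0.15, 0, 0, 0, 0, -3, 1, 0, 0, 0.3, 0, 0, 0, 1, 0, 0, 0.5, 0, 0, 0, 1]

```text
t: 11.28
eef_pos: [0.5622, 0.0548, 0.097]
orientation: [179.6, 0.1, -173.4]
ft_force: [2.1, -0.1, -1.7]
gripper_width: 0.452
```

```bash
python3 g.py .560 .0558 .1495 -174
```

```text
cm [-0.22  0.1   5.25] rot [-0.36  0.05 -0.61] pos [0.5622 0.0548 0.097 ] ori [ 1.796e+02  1.000e-01 -1.734e+02] F [ 2.1 -0.1 -1.7] T [ 0.08 -0.58 -0.1 ] j7 57.9 w 0.452
```

Lifting with low force (-1.7 N).

Request:
carry_out:
  motion: [-0.1, 0, 0.6, 0, 0, 0, 1, -0.1, 0.1, 0.8, 0, 0, 0, 1, 0, 0, 0.8, 0, 0, 0, 1, 0, 0, 0.8, 0, 0, 0, 1, 0, 0, 0.8, 0, 0, 0, 1, 0, 0, 0.5, 0, 0, 0, 1, 0, 0, 0.2, 0, 0, 0, 1, 0, 0, 0, 0, 0, 0, 1]

```text
t: 11.95
eef_pos: [0.5587, 0.0561, 0.1486]
orientation: [179.7, 0.0, -173.3]
ft_force: [-0.3, -0.1, -0.7]
gripper_width: 0.448
```

```bash
python3 g.py .560 .0558 .1495 -174
```

```text
cm [ 0.13 -0.03  0.09] rot [-0.29  0.   -0.72] pos [0.5587 0.0561 0.1486] ori [ 179.7    0.  -173.3] F [-0.3 -0.1 -0.7] T [ 0.1  -0.18  0.01] j7 60.8 w 0.448
```

Request:
carry_out:
  motion: [0.1, 0, 0.05, 0, 0, 0, 1, 0, 0, 0, 0, 0, 0, 1, 0, 0, 0, 0, 0, 0, 1]

```text
t: 12.2
eef_pos: [0.5595, 0.0558, 0.1488]
orientation: [179.7, -0.0, -173.3]
ft_force: [-0.9, -0.2, -1.2]
gripper_width: 0.45
```

```bash
python3 g.py .560 .0558 .1495 -174
python3 - <<'E'
from plant import *
import cv2
a=read_camera("scene")
cv2.imwrite("pics/s5f.png",a[:,:,::-1])
cv2.imwrite("pics/s5.png",cv2.resize(a[100:280,150:380,::-1],None,fx=3.4,fy=3.3))
print(abs(read_state()['joint_vel']).max())
E
python3 g.py .560 .0558 .1495 -174
```

```text
cm [0.05 0.   0.07] rot [-0.27 -0.03 -0.71] pos [0.5595 0.0558 0.1488] ori [ 179.7   -0.  -173.3] F [-0.9 -0.2 -1.2] T [ 0.1  -0.13 -0.  ] j7 60.8 w 0.45
0.07775241294031592
cm [0.05 0.   0.07] rot [-0.27 -0.04 -0.71] pos [0.5595 0.0558 0.1488] ori [ 179.7   -0.  -173.3] F [-0.4  0.8 -0.2] T [ 0.06 -0.12 -0.07] j7 60.8 w 0.449
```

View pics/s5.png

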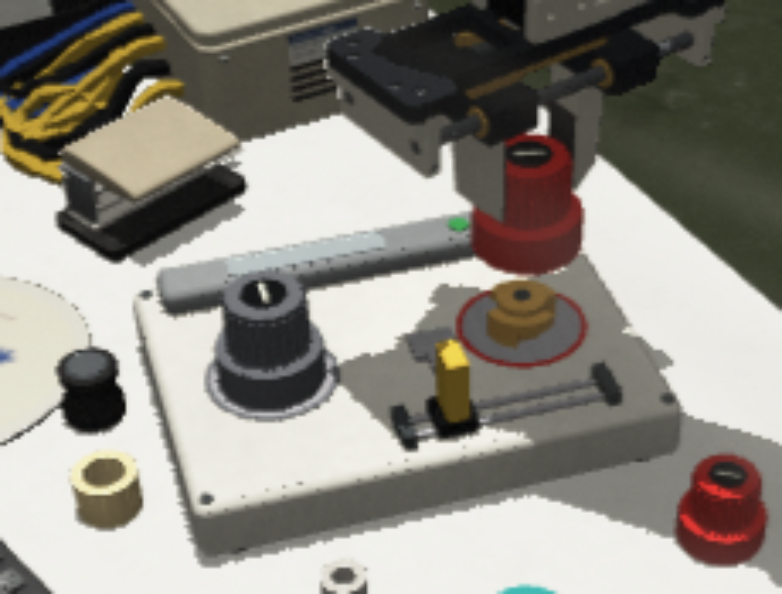

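The red cap is off and upright in the gripper above the bare brass port (crop 520,310). The lock is at its stop, and the grey cap, loupe, bushing and collar are untouched. The arm is still.

```bash
python3 -c "
from plant import *
job_done();print(read_state()['t'])"
```

```text
the job is handed in; nothing more can be done
the job is handed in; nothing more can be done
```

The job is done and handed in at about 12.3 s of the 58 s allowed; `job_done()` gives no verdict.

- **Lock:** I slid the yellow lock to its end stop. The force rose to about 21 N there, and the picture puts it at about 60 mm of travel. While pinching the fin, the fingertips briefly pressed on the lock's foot with about 20 N, and I backed off at once.
- **Cap:** The red cap is right-handed. Anticlockwise was the first way I tried, and it turned freely past the 17° wrong-way limit, so I did not try clockwise. It turned until the torque rose at about 80° (slightly past the nominal 77°). I eased it back 3° and lifted it off with under 2 N.
- **Last checks:**
  - The red cap is upright in the gripper, about 5.9 cm above its seat and within about 1 mm of the port axis.
  - The arm is still, with joint speeds below 0.1 °/s.
  - The brass port is bare, the grey cap is still on, and the loupe, bushing and collar look unmoved in the scene picture.
- **Not cross-checked:** The arm hid the gauge from the top camera, so the final position over the port comes from the first measurement and the arm's own readings.

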